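# Pry the snap cover off the counter connection box

## Robot

A 6-joint arm with a two-finger parallel gripper is mounted at the origin on a cart in front of the work surface, level with it; the furniture and walls round the work are solid. World frame = base frame: x ahead of the robot, y to its left, z up, the work surface at z = 0. Lengths are in mm, angles in rad, forces in N, time in s.
With the tool pointing down it reaches from about 350 to 850 mm from the base axis. Payload 8.1 kg.
Tool frame: the origin (TCP) lies at the very end of the fingers, on their centre line; the grasp point (between the pads) lies 19 mm behind it (tcp_to_grasp is the distance from the TCP to the grasp point, in mm); z points along the fingers, y is the direction in which the jaws open and shut (so a half turn about z gives the same grasp; the last joint's range is limited). The gripper opens to 85 mm and grips with 20 to 120 N. Pads are 22 mm wide; open, the fingers measure 114 mm over their backs; the gripper's body (76 mm by 85 mm) begins 54 mm behind the grasp point. The pads swing forward as they close: fully open they stand 13 mm farther back than shut.
Start: joints at [1.177, 0.13, 1.488, -0, 1.523, -0.085], TCP at [182.328, 571.631, 231.292] pointing down, gripper open.
Joint ranges: [-2.96, 2.96], [-0.89, 2.26], [0.02, 2.5], [-1.34, 4.48], [0, 2.73], [-2.66, 2.66]. Speed limits (rad/s): [2.39, 2.39, 2.79, 3.14, 3.14, 3.14].

## Interface

Orientations are given as a unit quaternion [w, x, y, z].
In Python, from workcell import * gives the robot as it stands.
- The arm moves only by the tool drive_tool, never from a script. Its argument "rows" is a list of rows, each a list of 5 numbers: the shift along the tool's x, y, z in m, then the turn about the tool's z in rad, then the closure, from -1 (fully open) to 1 (shut). A call has 1 to 10 rows; each row shifts and turns the commanded pose from where the row before left it, along the tool's axes as they then stand; what a row does not reach is not made up. A row lasts 1/10 s, in which the tool goes at most 50 mm and 8.59 degrees, less where a joint would pass 70% of its speed; a pose out of reach is approached as far as the arm can. A call with a gripper value outside its range is refused whole. The fingers move at their own pace and stop on an object; the grip force is fixed at half the most. Time passes only in rows, so rows that do not move let the fingers close. It gives the time, the measured TCP pose, the force and the opening at its end, in the units of the state.
- observe(): the state, without advancing time (a new reading comes with each control period).
- snapshot(name): name is "side" or "top" or "wrist"; returns the picture (420x560x3 uint8, red, green, blue); there is no depth.
- calibration(name): a dict with "mtx" (3x3 intrinsics, pixels), "k1" (the pictures are not rectified: a ray, as slopes to the right and down, at radius r is drawn at 1 + k1 r^2 times it, then the intrinsics apply), "T" (4x4, takes a point from camera to world coordinates). Camera axes: x right, y down, z forward; pixel columns grow to the right and rows downward; lengths in mm; the calibration is good to about 2 mm. A picture is of the moment at which its call begins: read the wrist's pose just before it. calibration takes no time and is no camera call; for the wrist camera it gives the pose at the moment of the call.
- hand_in(): hands the job in, once; it reports no verdict.
The state is a dict: "time": time; "joints": joint angles; "dq": joint speeds; "tau": joint torques, N m; "eef_pos": TCP position; "eef_rot": TCP orientation; "force": force on the tool from outside, world axes, zero at the start; "torque": the same for the moment, N m; "opening": finger opening in mm.
Only numpy, scipy, OpenCV 4.12 (cv2) and the standard library are available. Lean on these libraries where they do the work, as an engineer would, in place of code of your own. Each camera call takes 0.05 s, during which the arm holds its last target.

## Task

Pick up the flat pry tool, slide its blade into the notch at the end of the connection box's cover and lever that end of the cover up until it snaps free; do not touch the cover with the fingers before then. Lay the tool back down on the counter, then take the loose cover by its sides, lift it off and set it down (not dropped) flat on the bare counter beside the box, outside face up, leaving the other things where they are.

Things in the scene. Friction and masses are not known exactly. Their poses are not given: they have to be found in the camera images.
- box: White connection box fixed to the counter, 120 (x) x 48 (y) x 85 mm high without its cover, open on top, walls 4 mm; four screw ears 5 mm high reach 37 mm either side of its middle at the foot. Origin: centre of its underside, on the counter. Its -x end, facing roughly toward the robot, is the notch end; z up.
- cover: Grey snap-fit cover, 120 (x) x 54 (y) mm, 0.09 kg; top 14 mm above the box's rim, overhanging 3 mm on each long side; grasp across the 54 mm. Origin: middle of the plane that rests on the rim (85 mm above the counter when shut), axes then as the box's. Two tongues and two legs hang 15 mm below it; on the counter it stands flat on these, origin 15 mm up.
- cover_notch (a point): Bottom middle of the notch, in the cover's end face (cover x = -60, y = 0, z = 0 mm); on the rim, 85 mm up, while shut. The notch is 30 mm wide (y) and 8 mm high, from the rim to the underside of the 6 mm top plate, hollow behind for over 60 mm. Catches 37 mm from the cover's middle let go after about 5 mm of lift at 10 N; then this end stays about 11 mm up by itself.
- cover_far (a point): Bottom middle of the opposite end face of the cover (cover x = +60, y = 0, z = 0 mm). This end has no catch: it just rests in place and is the pivot while the notch end is pried up; afterwards the cover lifts off freely.
- pry_tool: Flat pry tool, 160 mm long, 0.14 kg: black handle 24 wide, 26 high (x = -70 to +10 mm), collar to +18, then a straight steel blade to +90 mm, 18 wide, 4 thick (2.5 over the last 8 mm). Origin: underside of the handle, 90 mm behind the tip. x toward the tip, y across the blade, z up; middle plane of the blade at z = 13 mm.
- tool_tip (a point): Middle of the blade's tip edge (tool x = +90 mm, z = 13 mm).
- tool_grip (a point): Centre of the handle's cross-section near the centre of mass (tool x = -20 mm, z = 13 mm), a good place to grasp across the 24 mm width.
- call_bell: Bystander: round counter bell, 82 mm across, 67 mm high. Origin: centre of its underside.
- can: Bystander: drinks can, 66 mm across, 115 mm high. Origin: centre of its underside.
- order_pad: Bystander: order pad, 152 x 92 x 11 mm, lying flat. Origin: centre of its underside.
Things that resemble listed ones, but are neither listed nor needed, are in the scene too. There is more than one size of the cover; the one meant has the size given above.

How it is judged:
By the outcome, as a careful person would: the job done as asked, in the order asked, and still so for the second after the job is handed in, with the robot touching nothing.
It also fails if it takes over 67 s, if anything falls off the work surface, if the arm or the gripper's body presses on something with over 40 N, if the wrist force passes 120 N, or if a joint passes its speed limit or range.

## Working session

There is one attempt and no reset: what is moved stays moved. The work goes in short steps, Python scripts to look and compute and a tool call to move; the robot and the scene stay as the last step left them, time stands still between calls to the robot, and variables do not carry over. Pictures are saved under pics/ and viewed, and the job is handed in when it is done.

Besides the shell and the picture viewer there is one more tool, called after "Request:" as name([rows], argument=value, ...), one row to a line, values as JSON. drive_tool: Moves the arm, as the interface text tells. Its arguments: {"type":"object","properties":{"rows":{"type":"array"}},"required":["rows"]}

```bash
ls; mkdir -p pics; python3 - <<'E'
from workcell import *
import cv2
print(observe())
for n in ("side","top","wrist"):
    c=calibration(n); print(n,c)
    im=snapshot(n); cv2.imwrite(f"pics/{n}0.png",im[:,:,::-1])
E
```

```text
pics
{'time': 0.0, 'joints': array([ 1.17660775e+00,  1.31221212e-01,  1.48930879e+00,  1.03014587e-07,
        1.52302725e+00, -8.54017162e-02]), 'dq': array([1.58806546e-03, 6.29419596e-04, 2.29426054e-03, 8.32436931e-04,
       9.83706711e-05, 7.36081526e-04]), 'tau': array([ 1.99149408e-04, -5.69406581e+01, -5.00542653e+01, -1.61607145e-04,
        1.49237568e-02, -2.85123626e-06]), 'eef_pos': array([182.09881371, 571.09285001, 230.19238694]), 'eef_rot': array([-2.33349981e-04,  1.53780703e-01,  9.88104514e-01, -9.54181623e-04]), 'force': array([-0.00170581,  0.69099558, -0.20255795]), 'torque': array([-0.03228884, -0.01779224, -0.00847871]), 'opening': 85.73587437229763}
side {'mtx': array([[520.94451351,   0.        , 277.26977551],
       [  0.        , 520.94451351, 207.46494762],
       [  0.        ,   0.        ,   1.        ]]), 'k1': -0.017146303904816966, 'T': array([[ 9.58720983e-01, -1.61530485e-01,  2.34012774e-01,
         2.13769398e+02],
       [-2.84347124e-01, -5.47191152e-01,  7.87228401e-01,
        -1.13283217e+03],
       [ 8.88333657e-04, -8.21273246e-01, -
[... 513 characters left out ...]
861605e-05, -2.94821265e-01, -9.55552417e-01,
         1.77144574e+03],
       [ 0.00000000e+00,  0.00000000e+00,  0.00000000e+00,
         1.00000000e+00]])}
wrist {'mtx': array([[332.1463324 ,   0.        , 281.3684832 ],
       [  0.        , 332.1463324 , 210.20359516],
       [  0.        ,   0.        ,   1.        ]]), 'k1': -0.069144967875547, 'T': array([[ 3.03942736e-01,  9.04004344e-01,  3.00657545e-01,
         1.04527119e+02],
       [ 9.52687458e-01, -2.87638099e-01, -9.82391515e-02,
         5.96174592e+02],
       [-2.32805479e-03,  3.16291749e-01, -9.48659111e-01,
         3.72920159e+02],
       [ 0.00000000e+00,  0.00000000e+00,  0.00000000e+00,
         1.00000000e+00]])}
```

View pics/side0.png

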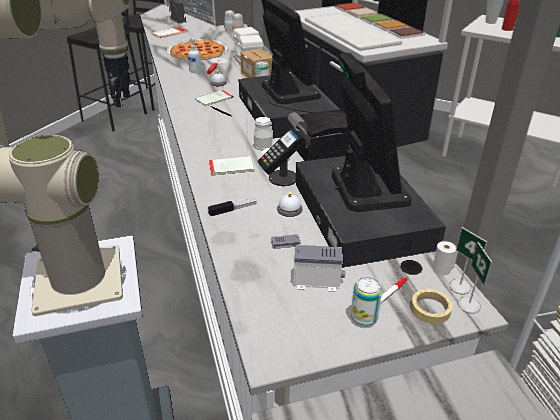

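View pics/top0.png

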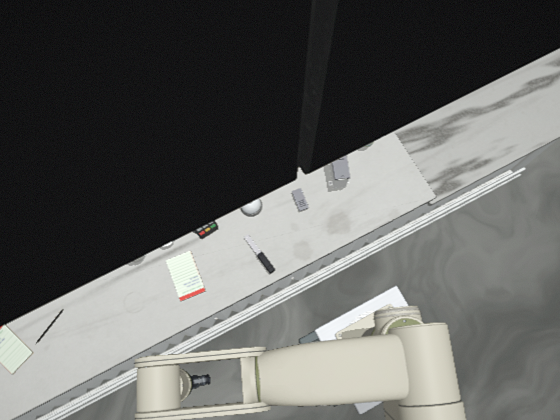

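View pics/wrist0.png

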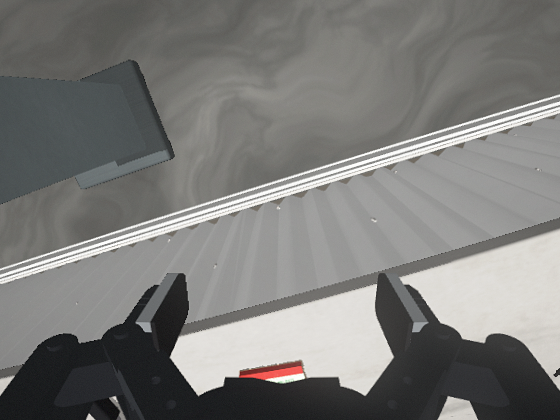

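```bash
cat > h.py <<'E'
import numpy as np, cv2
from workcell import *
def ray(c,u,v):
    m=c["mtx"]; d=np.array([(u-m[0,2])/m[0,0],(v-m[1,2])/m[1,1]]); s=d.copy()
    for _ in range(20): s=d/(1+c["k1"]*(s@s))
    T=c["T"]; return T[:3,3],T[:3,:3]@np.array([s[0],s[1],1.])
def onz(c,u,v,z):
    o,d=ray(c,u,v); return o+d*(z-o[2])/d[2]
def proj(c,p):
    T=c["T"]; q=T[:3,:3].T@(np.asarray(p,float)-T[:3,3]); s=q[:2]/q[2]
    s=s*(1+c["k1"]*(s@s)); return s*c["mtx"][0,0]+c["mtx"][:2,2]
def tri(c1,p1,c2,p2):
    o1,d1=ray(c1,*p1); o2,d2=ray(c2,*p2)
    A=np.stack([d1,-d2],1); t=np.linalg.lstsq(A,o2-o1,rcond=None)[0]
    a=o1+d1*t[0]; b=o2+d2*t[1]; return (a+b)/2,np.linalg.norm(a-b)
def crop(src,dst,x0,y0,x1,y1,k):
    im=cv2.imread(src)[y0:y1,x0:x1]
    cv2.imwrite(dst,cv2.resize(im,None,fx=k,fy=k,interpolation=cv2.INTER_CUBIC))
E
python3 - <<'E'
from h import *
crop("pics/side0.png","pics/s0c.png",200,180,400,330,4)
crop("pics/top0.png","pics/t0c.png",220,150,370,280,5)
E
```

```text
(no output)
```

View pics/s0c.png

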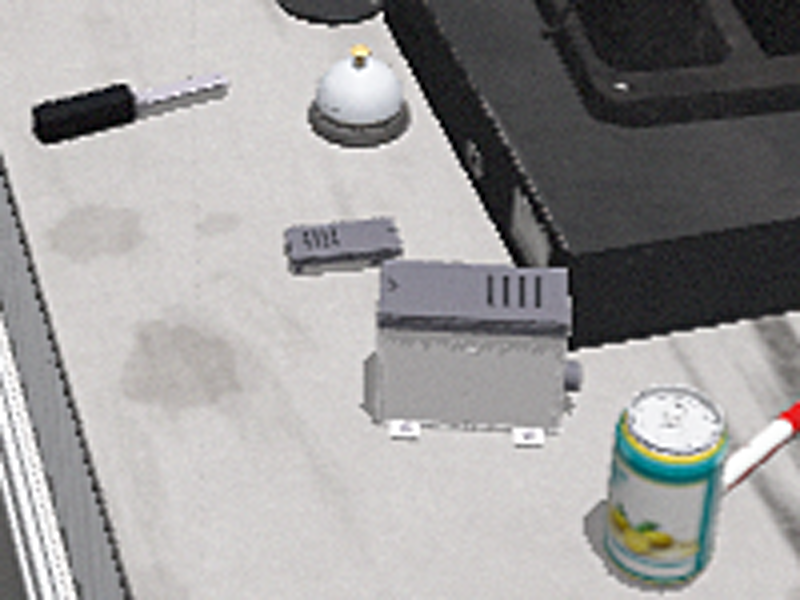

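View pics/t0c.png

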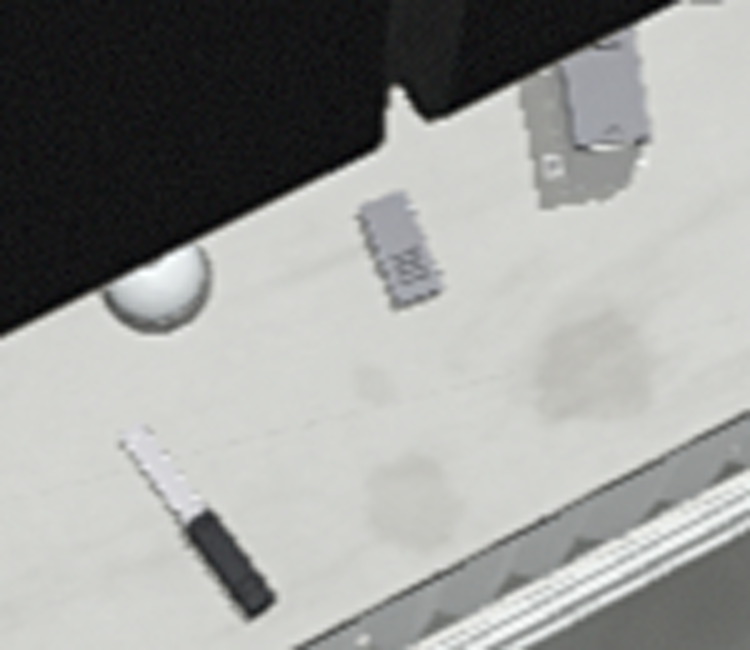

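```bash
python3 - <<'E'
from h import *
S=calibration("side");T=calibration("top")
def P(n,c,pts,z,o,k):
    for p in pts:
        u,v=p[0]/k+o[0],p[1]/k+o[1]; print(n,p,np.round(onz(c,u,v,z),1)[:2])
P("side cover top z99",S,[(382,262),(568,268),(570,322),(378,315)],99,(200,180),4)
P("side small z~29",S,[(285,228),(398,218),(402,250),(292,262)],15,(200,180),4)
P("side can top",S,[(674,415)],115,(200,180),4)
P("side can foot",S,[(655,580),(605,540),(710,540)],0,(200,180),4)
P("side ears",S,[(405,430),(528,437)],5,(200,180),4)
P("side bell",S,[(359,125)],5,(200,180),4)
P("top notch end z99",T,[(576,148),(648,143),(598,145)],99,(220,150),5)
P("top tool rear",T,[(258,610)],20,(220,150),5)
P("top tool junction",T,[(198,518)],20,(220,150),5)
P("top tool tip",T,[(133,433)],14,(220,150),5)
P("side tool rear",S,[(36,118)],20,(200,180),4)
P("side tool tip",S,[(228,82)],14,(200,180),4)
P("counter edge",S,[(130,600),(0,160)],0,(200,180),4)
P("small top",T,[(375,205),(420,295)],25,(220,150),5)
E
```

```text
side cover top z99 (382, 262) [ 556.5 -144.8]
side cover top z99 (568, 268) [ 668.9 -184.4]
side cover top z99 (570, 322) [ 649.9 -234. ]
side cover top z99 (378, 315) [ 537.8 -193.9]
side small z~29 (285, 228) [535.5  10.3]
side small z~29 (398, 218) [617.6  -1.7]
side small z~29 (402, 250) [608.5 -37.7]
side small z~29 (292, 262) [529.5 -28.6]
side can top (674, 415) [ 667.8 -344.3]
side can foot (655, 580) [ 659.4 -363.3]
side can foot (605, 540) [ 643.4 -324.7]
side can foot (710, 540) [ 705.2 -343. ]
side ears (405, 430) [ 555.1 -203. ]
side ears (528, 437) [ 629.1 -231.7]
side bell (359, 125) [630.4 131.6]
top notch end z99 (576, 148) [ 553.8 -136.5]
top notch end z99 (648, 143) [ 534. -182.]
top notch end z99 (598, 145) [ 548.7 -150.9]
top tool rear (258, 610) [384.8 198.5]
top tool junction (198, 518) [460.6 205.5]
top tool tip (133, 433) [536.6 217.7]
side tool rear (36, 118) [387.2 191. ]
side tool tip (228, 82) [544.2 205.8]
counter edge (130, 600) [ 354.  -289.3]
counter edge (0, 160) [354.2 172. ]
small top (375, 205) [602.9  -9.1]
small top (420, 295) [529.2  -5.4]
```

```bash
cat >> h.py <<'E'
from scipy.spatial.transform import Rotation as Rot
def pose():
    s=observe(); w,x,y,z=s["eef_rot"]; R=Rot.from_quat([x,y,z,w]).as_matrix(); return s,s["eef_pos"],R
def plan(tx,ty,tz,jawdeg=None):
    s,p,R=pose(); d=R.T@(np.array([tx,ty,tz])-p)
    jaw=np.degrees(np.arctan2(R[1,1],R[0,1])); print("pos",p.round(1),"jaw",round(jaw,2),"t",s["time"],"open",round(s["opening"],1),"F",s["force"].round(1))
    print("tool delta mm",d.round(2), "len",np.linalg.norm(d).round(1))
    if jawdeg is not None:
        a=(jawdeg-jaw+90)%180-90; print("turn rad",round(-np.radians(a),4))
E
python3 -c "
from h import *
plan(440,200,200,95.5)"
```

```text
pos [182.2 571.3 230.5] jaw 72.31 t 0.15 open 85.2 F [0.5 0.1 0. ]
tool delta mm [-358.47 -275.3    30.84] len 453.0
turn rad -0.4048
```

Request:
drive_tool([
  [-0.024,-0.0184,0.002,0,-1],
  [-0.036,-0.0275,0.003,0,-1],
  [-0.036,-0.0275,0.003,0,-1],
  [-0.036,-0.0275,0.003,0,-1],
  [-0.036,-0.0275,0.003,0,-1],
  [-0.036,-0.0275,0.003,0,-1],
  [-0.036,-0.0275,0.003,0,-1],
  [-0.036,-0.0275,0.003,0,-1],
  [-0.036,-0.0275,0.003,0,-1],
  [-0.036,-0.0275,0.003,0,-1],
])

```text
time: 1.15
eef_pos: [433.7, 210.8, 202.1]
eef_rot: [0.0, 0.154, 0.988, 0.0]
force: [0.8, 0.9, -0.9]
opening: 85.5
```

Request:
drive_tool([
  [-0.01,-0.009,0.002,-0.13,-1],
  [0,0,0,-0.13,-1],
  [0,0,0,-0.13,-1],
  [0,0,0,0,-1],
  [0,0,0,0,-1],
])

```text
time: 1.65
eef_pos: [439.7, 200.9, 200.1]
eef_rot: [-0.0, -0.039, 0.999, -0.0]
force: [0.4, -0.0, -0.2]
opening: 85.3
```

```bash
python3 - <<'E'
from h import *
plan(440,200,200,95.5)
im=snapshot("wrist"); cv2.imwrite("pics/w1.png",im[:,:,::-1])
np.save("w1.npy",calibration("wrist"),allow_pickle=True)
E
```

```text
pos [439.7 200.9 200.1] jaw 94.43 t 1.65 open 85.3 F [ 0.4 -0.  -0.2]
tool delta mm [-0.24 -0.94  0.08] len 1.0
turn rad -0.0186
```

View pics/w1.png

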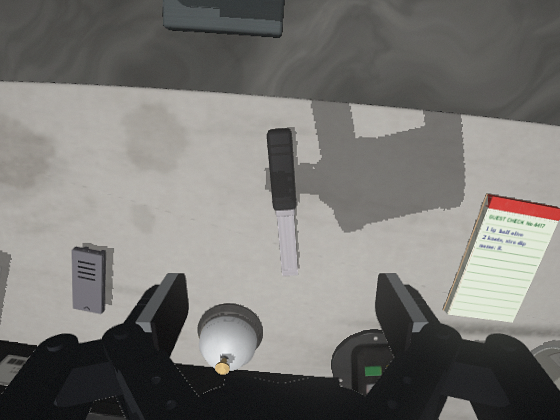

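```bash
python3 - <<'E'
from h import *
c=np.load("w1.npy",allow_pickle=True).item()
im=cv2.imread("pics/w1.png"); sub=im[115:290,240:320]
hsv=cv2.cvtColor(sub,cv2.COLOR_BGR2GRAY)
m=(hsv<65).astype(np.uint8)
n,l,st,_=cv2.connectedComponentsWithStats(m); k=1+np.argmax(st[1:,4]); print(st[k])
ys,xs=np.nonzero(l==k)
r=cv2.minAreaRect(np.stack([xs,ys],1).astype(np.float32)); b=cv2.boxPoints(r)+[240,115]; print(b.round(1))
for z in (26,13,0): print(z,[onz(c,*q,z)[:2].round(1).tolist() for q in b])
crop("pics/w1.png","pics/w1c.png",240,110,340,290,4)
crop("pics/w1.png","pics/w1d.png",255,195,315,290,8)
print([onz(c,*q,15)[:2].round(1).tolist() for q in [(280,275),(299,274),(277,212),(294,211)]])
E
```

```text
[  27   13   29   82 1898]
[[265.6 129.5]
 [290.5 127.2]
 [297.7 207.7]
 [272.8 209.9]]
26 [[385.6, 181.9], [381.7, 204.9], [459.7, 218.9], [464.0, 194.1]]
13 [[386.7, 181.4], [382.7, 205.3], [463.8, 219.8], [468.3, 194.1]]
0 [[387.8, 180.8], [383.6, 205.7], [468.0, 220.8], [472.6, 194.1]]
[[543.3, 207.4], [540.4, 228.4], [469.6, 198.6], [467.1, 216.2]]
```

View pics/w1d.png

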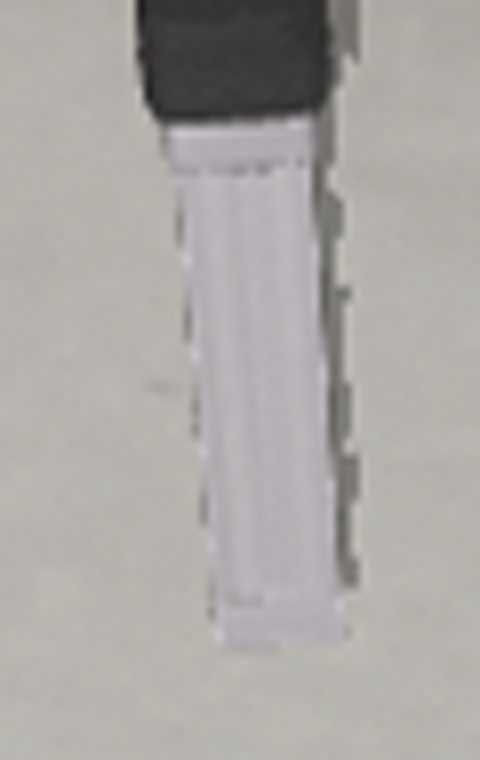

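```bash
python3 -c "
from h import *
plan(448,204,3,99.2)"
```

```text
pos [439.7 201.  200.2] jaw 94.46 t 1.7 open 85.4 F [0.5 0.3 0.1]
tool delta mm [ -8.55   2.33 197.18] len 197.4
turn rad -0.0827
```

Request:
drive_tool([
  [-0.0085,0.0023,0.02,0,-1],
  [0,0,0.03,-0.083,-1],
  [0,0,0.03,0,-1],
  [0,0,0.03,0,-1],
  [0,0,0.03,0,-1],
  [0,0,0.025,0,-1],
  [0,0,0.015,0,-1],
  [0,0,0.01,0,-1],
  [0,0,0,0,-1],
])

```text
time: 2.6
eef_pos: [447.0, 203.7, 9.0]
eef_rot: [-0.001, -0.081, 0.997, -0.0]
force: [-0.7, 0.6, 0.2]
opening: 85.9
```

```bash
python3 - <<'E'
from h import *
plan(448,204,3,99.2)
im=snapshot("wrist"); cv2.imwrite("pics/w2.png",im[:,:,::-1])
E
```

```text
pos [447.  203.7   9. ] jaw 99.34 t 2.6 open 85.9 F [-0.7  0.6  0.2]
tool delta mm [-1.07  0.12  5.98] len 6.1
turn rad 0.0025
```

View pics/w2.png

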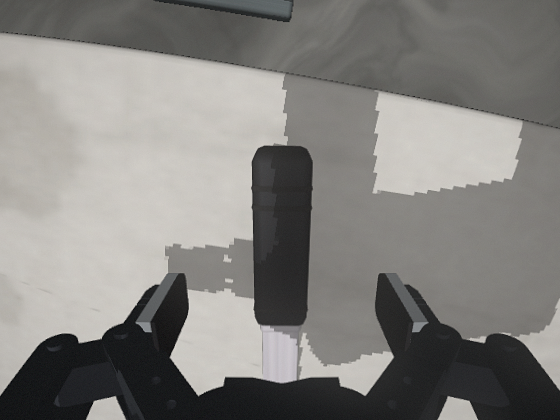

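Request:
drive_tool([
  [0,0,0.006,0,-1],
  [0,0,0,0,-1],
  [0,0,0,0,1],
  [0,0,0,0,1],
  [0,0,0,0,1],
  [0,0,0,0,1],
  [0,0,0,0,1],
  [0,0,0,0,1],
  [0,0,0,0,1],
])

```text
time: 3.55
eef_pos: [448.5, 204.0, 4.7]
eef_rot: [0.0, -0.082, 0.997, 0.0]
force: [-0.4, -0.2, 4.4]
opening: 22.6
```

Request:
drive_tool([
  [0,0,0,0,1],
  [0,0,0,0,1],
  [0,0,-0.01,0,1],
  [0,0,-0.02,0,1],
  [0,0,-0.03,0,1],
  [0,0,-0.03,0,1],
  [0,0,-0.03,0,1],
  [0,0,0,0,1],
])

```text
time: 4.35
eef_pos: [450.8, 204.8, 129.4]
eef_rot: [0.004, -0.082, 0.997, 0.001]
force: [0.5, 0.0, -0.2]
opening: 23.1
```

```bash
python3 - <<'E'
from h import *
plan(448,204,123,99.2)
for n in ("wrist","side"):
  im=snapshot(n); cv2.imwrite(f"pics/{n}3.png",im[:,:,::-1])
crop("pics/side3.png","pics/s3c.png",180,120,380,270,4)
E
```

```text
pos [450.8 204.8 129.4] jaw 99.41 t 4.35 open 23.1 F [ 0.5  0.  -0.2]
tool delta mm [ 2.97 -0.38  6.38] len 7.1
turn rad 0.0037
```

View pics/wrist3.png

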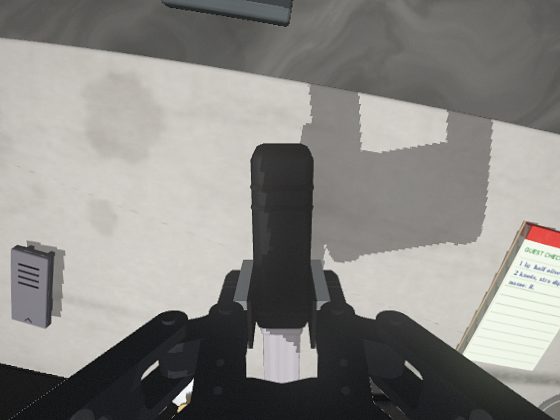

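View pics/s3c.png

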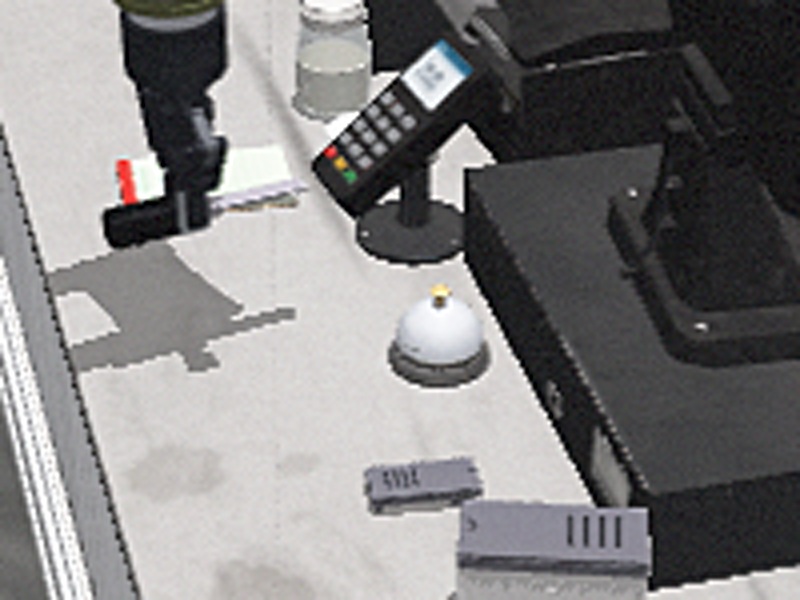

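Request:
drive_tool([
  [0,0,-0.03,0.1,1],
  [0,0,-0.04,0.1,1],
  [0,0,-0.04,0.1,1],
  [0,0,-0.03,0.1,1],
  [0,0,0,0.103,1],
  [0,0,0,0,1],
])

```text
time: 5.05
eef_pos: [447.9, 203.8, 263.6]
eef_rot: [-0.0, 0.169, 0.986, -0.0]
force: [1.1, -0.1, -1.5]
opening: 23.0
```

```bash
python3 -c "
from h import *
plan(550,-50,270,70.6)"
```

```text
pos [447.9 203.8 263.6] jaw 70.49 t 5.05 open 23.0 F [ 1.1 -0.1 -1.5]
tool delta mm [-180.98 -205.17   -6.42] len 273.7
turn rad -0.0019
```

Request:
drive_tool([
  [-0.018,-0.0205,0,0,1],
  [-0.027,-0.031,-0.001,0,1],
  [-0.027,-0.031,-0.001,0,1],
  [-0.027,-0.031,-0.001,0,1],
  [-0.027,-0.031,-0.001,0,1],
  [-0.027,-0.031,-0.001,0,1],
  [-0.018,-0.02,0,0,1],
  [-0.01,-0.0107,0,0,1],
  [0,0,0,0,1],
  [0,0,0,0,1],
])

```text
time: 6.05
eef_pos: [549.6, -49.9, 267.9]
eef_rot: [-0.001, 0.168, 0.986, 0.0]
force: [0.2, 1.1, -1.1]
opening: 22.7
```

```bash
python3 - <<'E'
from h import *
plan(550,-50,270,70.6)
c=calibration("wrist"); im=snapshot("wrist"); cv2.imwrite("pics/w4.png",im[:,:,::-1])
np.save("w4.npy",c,allow_pickle=True)
crop("pics/w4.png","pics/w4c.png",60,180,260,330,4)
E
```

```text
pos [549.6 -49.9 267.9] jaw 70.65 t 6.05 open 22.7 F [ 0.2  1.1 -1.1]
tool delta mm [-0.4   0.03 -2.07] len 2.1
turn rad 0.0009
```

View pics/w4.png

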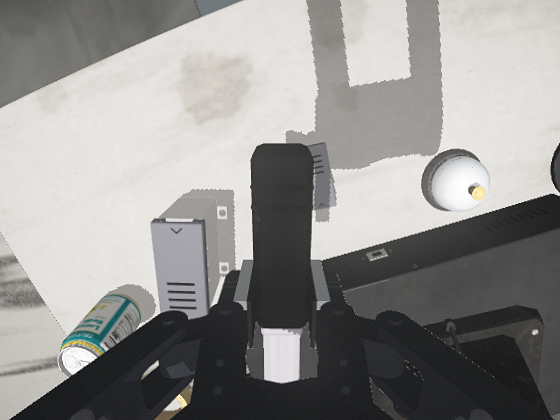

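View pics/w4c.png

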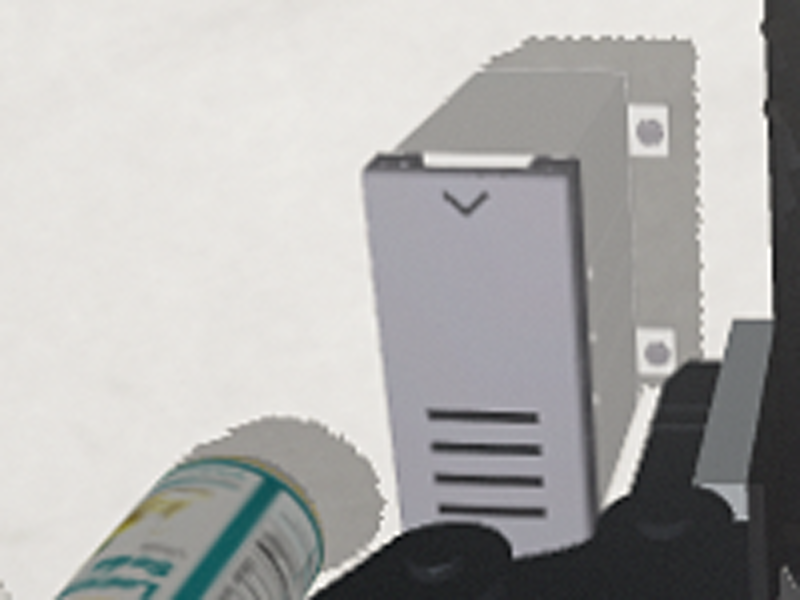

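```bash
python3 - <<'E'
from h import *
c=np.load("w4.npy",allow_pickle=True).item()
q=lambda x,y,z: onz(c,x/4+60,y/4+180,z)[:2]
L0,L1=q(364,170,99),q(402,520,99); R0,R1=q(569,178,99),q(585,540,99)
print("corners",L0,R0,"w",np.linalg.norm(L0-R0))
for a,b in((L0,L1),(R0,R1)): print(np.degrees(np.arctan2(*(b-a)[::-1])))
d=R0-L0; print("end normal yaw",np.degrees(np.arctan2(d[1],d[0]))-90)
print("top mid",(L0+R0)/2)
print("notch",q(424,153,85),q(536,153,85),q(478,153,85))
print("slot mid",(q(427,415,99)+q(537,419,99))/2,(q(437,510,99)+q(546,513,99))/2)
print("ears",q(650,131,5),q(656,353,5))
E
```

```text
corners [ 538.83860059 -186.18066272] [ 558.09259358 -137.53305292] w 52.31927164556196
-21.056101237499643
-21.592447189938465
end normal yaw -21.59291496256435
top mid [ 548.46559708 -161.85685782]
notch [ 542.80142607 -176.16390063] [ 552.62497852 -148.07788439] [ 547.5506266  -162.58212458]
slot mid [ 613.51616238 -187.93845985] [ 641.71699866 -198.40118395]
ears [ 577.54389957 -140.62584826] [ 652.53423303 -169.70568912]
```

Request:
drive_tool([
  [0,0,0,0.034,1],
])

```text
time: 6.2
eef_pos: [549.9, -49.3, 269.0]
eef_rot: [-0.0, 0.184, 0.983, 0.0]
force: [0.0, -0.4, -1.0]
opening: 23.0
```

```bash
python3 -c "
from h import *
plan(432,-117.2,130,68.7)"
```

```text
pos [549.9 -49.3 269. ] jaw 68.76 t 6.2 open 23.0 F [ 0.  -0.4 -1. ]
tool delta mm [  85.17 -106.08  139.02] len 194.5
turn rad 0.0011
```

Request:
drive_tool([
  [0.015,-0.018,0.01,0,1],
  [0.022,-0.027,0.015,0,1],
  [0.022,-0.027,0.02,0,1],
  [0.016,-0.02,0.03,0,1],
  [0.0102,-0.0141,0.03,0,1],
  [0,0,0.03,0,1],
  [0,0,0.025,0,1],
  [0,0,0.02,0,1],
  [0,0,0.009,0,1],
  [0,0,0,0,1],
])

```text
time: 7.2
eef_pos: [431.3, -117.2, 79.2]
eef_rot: [-0.001, 0.184, 0.983, 0.0]
force: [-0.1, 0.3, -1.0]
opening: 22.9
```

```bash
python3 - <<'E'
from h import *
plan(432,-117.2,80,68.7)
for n in ("side","top"):
  im=snapshot(n); cv2.imwrite(f"pics/{n}5.png",im[:,:,::-1])
crop("pics/side5.png","pics/s5c.png",240,210,360,300,6)
crop("pics/top5.png","pics/t5c.png",270,140,370,215,7)
E
```

```text
pos [ 431.3 -117.2   79.2] jaw 68.74 t 7.2 open 22.9 F [-0.1  0.3 -1. ]
tool delta mm [-0.62  0.25 -0.84] len 1.1
turn rad 0.0006
```

View pics/s5c.png

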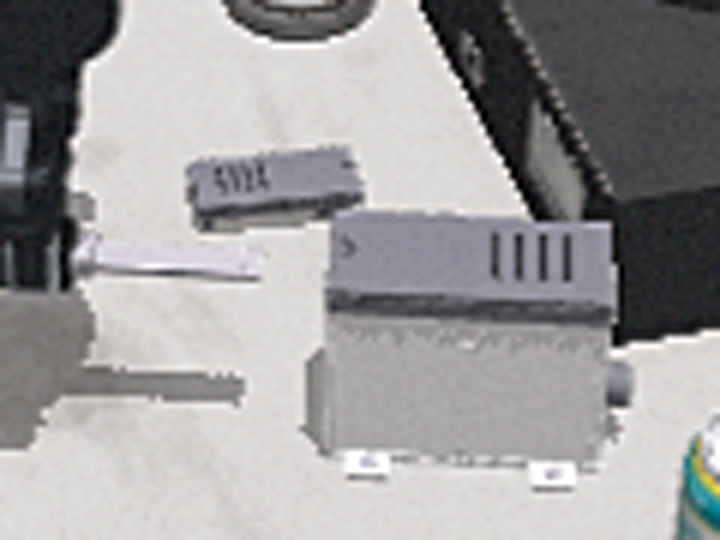

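View pics/t5c.png

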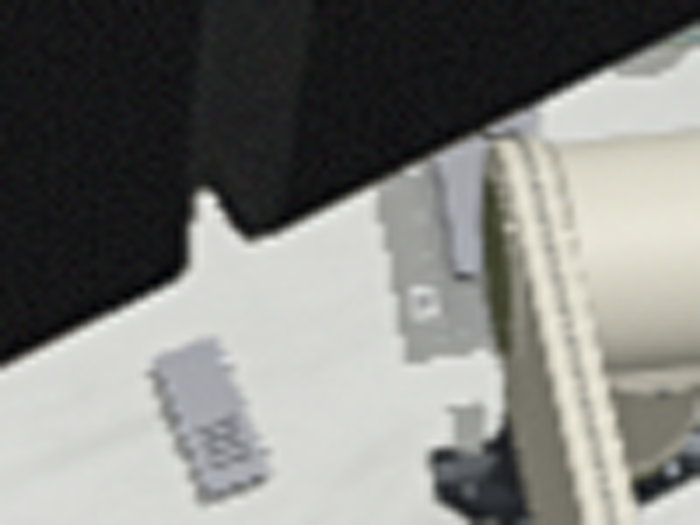

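```bash
python3 - <<'E'
from h import *
c=calibration("side")
f=lambda p:((proj(c,p)-[240,210])*6).round(1)
s,p,R=pose(); d=-R[:,0]; y=R[:,1]
for z in(86.7,88.2,89.7): print("tip",z,[f(p*[1,1,0]+d*94.3+y*k+[0,0,z]) for k in(-9,0,9)])
n=np.array([547.7,-162.2,0]); yw=np.radians(-21.3); d=np.array([np.cos(yw),np.sin(yw),0]);y=np.array([-d[1],d[0],0])
for nm,x,yy,z in(("notch",0,0,85),("FR top",0,-27,99),("FL top",0,27,99),("BR top",120,-27,99),("BL",120,27,99),("FR rim",0,-27,85),("BR rim",120,-27,85),("boxfoot FR",0,-24,0),("BR",120,-24,0),("ear",97,-31,5)): print(nm,f(n+d*x+y*yy+[0,0,z]))
E
```

```text
tip 86.7 [array([256.8, 274.6]), array([258.4, 261. ]), array([259.9, 247.6])]
tip 88.2 [array([256.8, 271.9]), array([258.4, 258.3]), array([259.9, 244.8])]
tip 89.7 [array([256.8, 269.2]), array([258.4, 255.6]), array([260. , 242.1])]
notch [325.4 266.9]
FR top [322.4 282.7]
FL top [329.6 201.7]
BR top [611.7 298.5]
BL [609.4 216.4]
FR rim [321.7 308.3]
BR rim [609.3 324.1]
boxfoot FR [318.4 452.4]
BR [595.1 468.5]
ear [542.5 468.2]
```

Request:
drive_tool([
  [-0.01,0.0002,-0.0008,0,1],
  [-0.015,0,0,0,1],
  [-0.008,0,0,0,1],
  [-0.006,0,0,0,1],
  [0,0,0,0,1],
])

```text
time: 7.8
eef_pos: [469.6, -132.9, 81.5]
eef_rot: [0.0, 0.185, 0.983, -0.0]
force: [0.6, 0.5, -1.8]
opening: 22.9
```

```bash
python3 -c "
from h import *
plan(432+45*.932+28*.932,-117.2-73*.363,80,68.7)"
```

```text
pos [ 469.6 -132.9   81.5] jaw 68.63 t 7.8 open 22.9 F [ 0.6  0.5 -1.8]
tool delta mm [-32.24   1.03   1.56] len 32.3
turn rad -0.0012
```

Request:
drive_tool([
  [-0.008,0.001,0.0005,0,1],
  [-0.008,0,0,0,1],
  [-0.008,0,0,0,1],
  [-0.008,0,0,0,1],
  [0,0,0,0,1],
])

```text
time: 8.3
eef_pos: [499.9, -143.7, 80.8]
eef_rot: [0.0, 0.185, 0.983, -0.0]
force: [-0.1, 0.6, -1.5]
opening: 23.0
```

```bash
python3 - <<'E'
from h import *
plan(500,-143.7,80,68.7); print(observe()["torque"])
for n in ("side","wrist"):
  im=snapshot(n); cv2.imwrite(f"pics/{n}6.png",im[:,:,::-1])
crop("pics/side6.png","pics/s6c.png",240,210,360,300,6)
E
```

```text
pos [ 499.9 -143.7   80.8] jaw 68.64 t 8.3 open 23.0 F [-0.1  0.6 -1.5]
tool delta mm [-0.06  0.03  0.76] len 0.8
turn rad -0.0011
[-0.07829991 -0.05414167  0.03233914]
```

View pics/s6c.png

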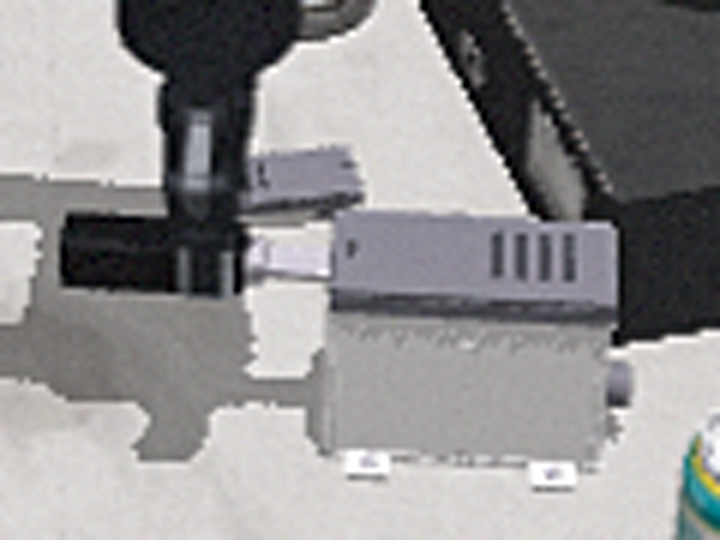

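View pics/wrist6.png

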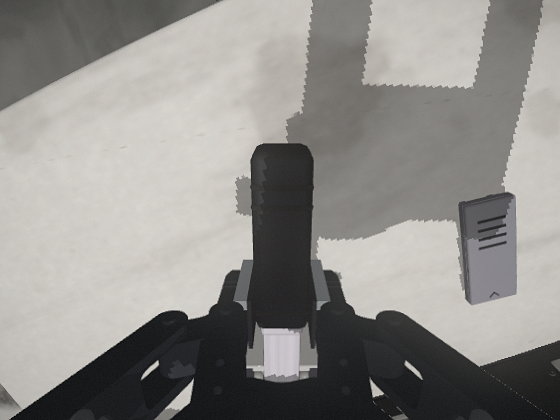

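Request:
drive_tool([
  [0,0,-0.002,0,1],
  [0,0,-0.002,0,1],
  [0,0,-0.002,0,1],
  [0,0,-0.001,0,1],
])

```text
time: 8.8
eef_pos: [497.7, -142.7, 86.6]
eef_rot: [-0.001, 0.185, 0.983, 0.0]
force: [0.7, -0.6, -10.1]
opening: 22.5
```

Request:
drive_tool([
  [0,0,-0.002,0,1],
  [0,0,-0.001,0,1],
])

```text
time: 9.0
eef_pos: [499.5, -143.5, 91.5]
eef_rot: [0.001, 0.185, 0.983, -0.0]
force: [0.2, -0.5, -2.5]
opening: 22.7
```

Request:
drive_tool([
  [0,0,-0.002,0,1],
  [0,0,-0.001,0,1],
])

```text
time: 9.2
eef_pos: [499.8, -143.6, 94.8]
eef_rot: [0.001, 0.185, 0.983, -0.0]
force: [0.6, -1.1, -2.3]
opening: 22.7
```

Force climbed to about 9 N, then dropped, so the catch seems to have let go. I'll check the picture.

```bash
python3 - <<'E'
from h import *
for n in ("side",):
  im=snapshot(n); cv2.imwrite(f"pics/{n}7.png",im[:,:,::-1])
crop("pics/side7.png","pics/s7c.png",240,210,360,300,6)
E
```

```text
(no output)
```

View pics/s7c.png

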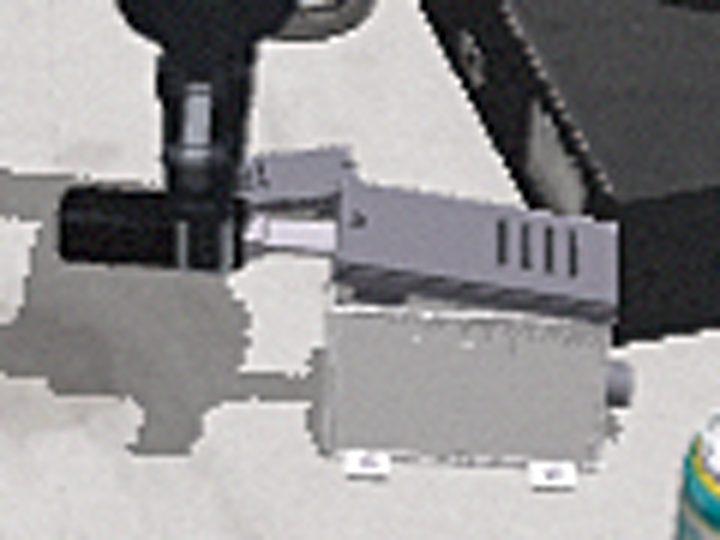

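Request:
drive_tool([
  [0,0,0.002,0,1],
  [0,0,0.003,0,1],
  [0,0,0,0,1],
  [0.006,0,0,0,1],
  [0.012,0,0,0,1],
  [0.015,0,0,0,1],
  [0.02,0,0,0,1],
  [0.02,0,0,0,1],
  [0.015,0,0,0,1],
  [0,0,0,0,1],
])

```text
time: 10.25
eef_pos: [415.3, -110.4, 88.1]
eef_rot: [-0.001, 0.185, 0.983, 0.0]
force: [0.4, 0.2, -1.5]
opening: 23.2
```

```bash
python3 - <<'E'
from h import *
plan(448,204,3,99.4)
for n in ("side",):
  im=snapshot(n); cv2.imwrite(f"pics/{n}8.png",im[:,:,::-1])
crop("pics/side8.png","pics/s8c.png",240,210,360,300,6)
E
```

```text
pos [ 415.3 -110.4   88.1] jaw 68.65 t 10.25 open 23.2 F [ 0.4  0.2 -1.5]
tool delta mm [ 83.88 304.79  85.24] len 327.4
turn rad -0.5367
```

View pics/s8c.png

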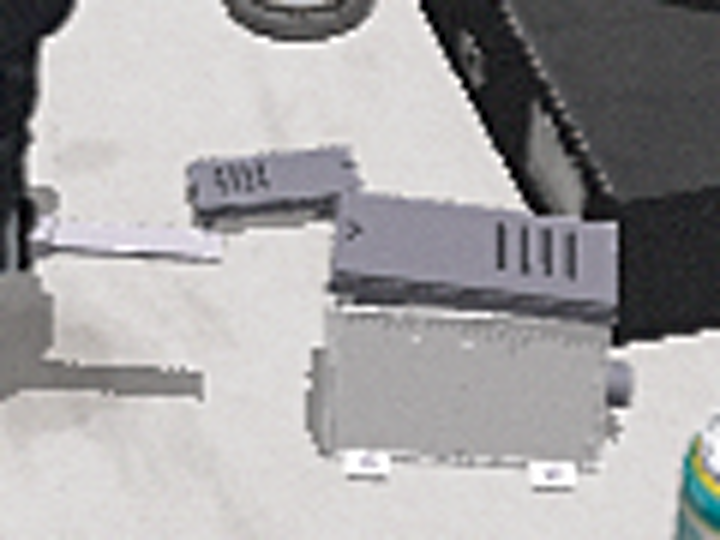

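Request:
drive_tool([
  [0.005,0.02,-0.005,0,1],
  [0.009,0.033,0,0,1],
  [0.009,0.033,0,0,1],
  [0.009,0.033,0,0,1],
  [0.009,0.033,0,0,1],
  [0.009,0.033,0,0,1],
  [0.009,0.033,0,0,1],
  [0.009,0.033,0,0,1],
  [0.009,0.033,0,0,1],
  [0.0069,0.0208,0,0,1],
])

```text
time: 11.3
eef_pos: [450.8, 205.7, 93.9]
eef_rot: [0.0, 0.185, 0.983, 0.001]
force: [0.2, -0.8, -0.8]
opening: 22.5
```

Request:
drive_tool([
  [0,0,0.02,-0.12,1],
  [0,0,0.02,-0.12,1],
  [0,0,0.02,-0.12,1],
  [0,0,0.01,-0.12,1],
  [0,0,0.006,-0.057,1],
  [0,0,0.004,0,1],
  [0,0,0,0,1],
])

```text
time: 12.0
eef_pos: [450.0, 203.2, 13.1]
eef_rot: [-0.0, -0.081, 0.997, -0.0]
force: [0.5, -0.8, -1.5]
opening: 22.8
```

```bash
python3 - <<'E'
from h import *
plan(448,204,4,99.4)
E
```

```text
pos [450.  203.2  13.1] jaw 99.29 t 12.0 open 22.8 F [ 0.5 -0.8 -1.5]
tool delta mm [1.8  1.09 9.13] len 9.4
turn rad -0.002
```

Request:
drive_tool([
  [0,0,0.005,0,1],
  [0,0,0.002,0,1],
  [0,0,0.001,0,1],
  [0,0,0,0,1],
])

```text
time: 12.4
eef_pos: [449.8, 203.2, 5.6]
eef_rot: [0.0, -0.082, 0.997, 0.0]
force: [-0.2, -0.1, -1.2]
opening: 22.6
```

Request:
drive_tool([
  [0,0,0.001,0,1],
  [0,0,0.0005,0,1],
  [0,0,0,0,1],
])

```text
time: 12.7
eef_pos: [450.1, 203.3, 4.8]
eef_rot: [0.0, -0.082, 0.997, 0.0]
force: [-3.3, -0.2, 5.2]
opening: 22.5
```

Request:
drive_tool([
  [0,0,0,0,0.2],
  [0,0,0,0,0],
  [0,0,0,0,-1],
  [0,0,0,0,-1],
  [0,0,0,0,-1],
  [0,0,0,0,-1],
  [0,0,-0.01,0,-1],
  [0,0,-0.02,0,-1],
  [0,0,-0.03,0,-1],
  [0,0,-0.04,0,-1],
])

```text
time: 13.7
eef_pos: [448.3, 202.7, 104.1]
eef_rot: [-0.002, -0.082, 0.997, -0.0]
force: [0.4, 0.2, 0.2]
opening: 85.6
```

```bash
python3 - <<'E'
from h import *
plan(550,-50,270,68.7)
for n in ("side",):
  im=snapshot(n); cv2.imwrite(f"pics/{n}9.png",im[:,:,::-1])
crop("pics/side9.png","pics/s9c.png",180,150,400,310,3.5)
E
```

```text
pos [448.3 202.7 104.1] jaw 99.41 t 13.7 open 85.6 F [0.4 0.2 0.2]
tool delta mm [ -58.45 -266.02 -165.91] len 318.9
turn rad 0.5359
```

View pics/s9c.png

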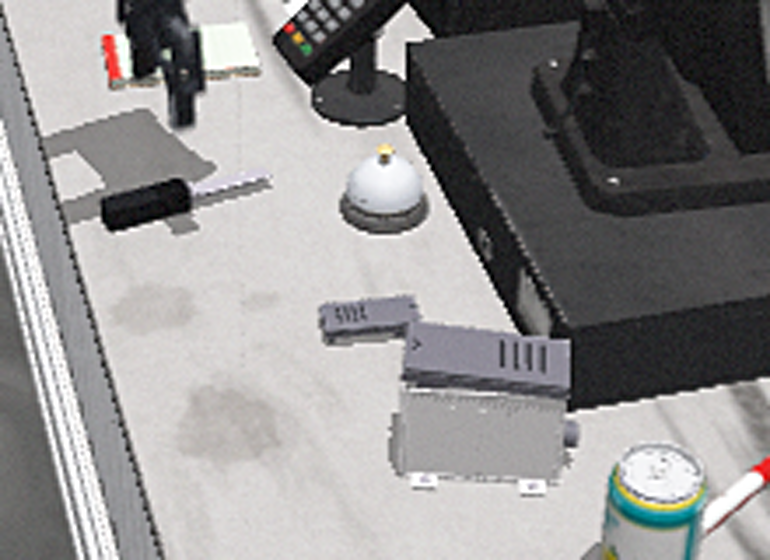

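```bash
python3 -c "
from h import *
plan(571,-171,270,99.4)"
```

```text
pos [453.1 204.4 112.8] jaw 99.41 t 13.75 open 85.4 F [4.3 1.6 6.7]
tool delta mm [ -56.21 -389.41 -157.27] len 423.7
turn rad 0.0003
```

Request:
drive_tool([
  [0,0,-0.03,0,-1],
  [-0.003,-0.02,-0.03,0,-1],
  [-0.005,-0.036,-0.02,0,-1],
  [-0.006,-0.041,-0.015,0,-1],
  [-0.006,-0.041,-0.015,0,-1],
  [-0.006,-0.041,-0.015,0,-1],
  [-0.006,-0.041,-0.015,0,-1],
  [-0.006,-0.041,-0.01,0,-1],
  [-0.006,-0.041,-0.007,0,-1],
  [-0.006,-0.041,0,0,-1],
])

```text
time: 14.75
eef_pos: [556.2, -129.0, 263.6]
eef_rot: [0.002, -0.082, 0.997, -0.001]
force: [0.4, 1.1, 1.4]
opening: 85.7
```

Request:
drive_tool([
  [-0.006,-0.03,0,0,-1],
  [0,-0.016,0,0,-1],
  [0,0,0,0.12,-1],
  [0,0,0,0.14,-1],
  [0,0,0,0.14,-1],
  [0,0,0,0.136,-1],
  [0,0,0,0,-1],
  [0,0,0,0,-1],
])

```text
time: 15.55
eef_pos: [568.6, -170.9, 261.4]
eef_rot: [0.0, 0.183, 0.983, 0.0]
force: [0.2, -0.9, 0.3]
opening: 85.3
```

```bash
python3 - <<'E'
from h import *
plan(571,-171,270,68.7)
c=calibration("wrist"); im=snapshot("wrist"); cv2.imwrite("pics/w10.png",im[:,:,::-1])
np.save("w10.npy",c,allow_pickle=True)
E
```

```text
pos [ 568.6 -170.9  261.4] jaw 68.96 t 15.55 open 85.3 F [ 0.2 -0.9  0.3]
tool delta mm [-2.33  0.78 -8.6 ] len 8.9
turn rad 0.0046
```

View pics/w10.png

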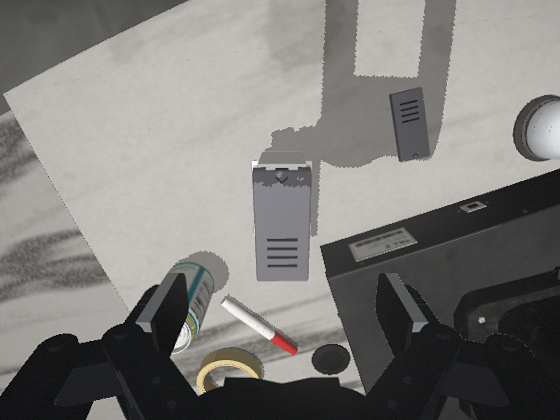

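```bash
python3 - <<'E'
from h import *
c=np.load("w10.npy",allow_pickle=True).item()
a,b=onz(c,252.5,167.5,110)[:2],onz(c,311,168,110)[:2]
d,e=onz(c,257,280,99)[:2],onz(c,308.5,280,99)[:2]
print(a,b,d,e,np.linalg.norm(a-b),np.linalg.norm(d-e))
m,n=(a+b)/2,(d+e)/2; print(m,n,(m+n)/2,np.linalg.norm(n-m),np.degrees(np.arctan2(*(n-m)[::-1])))
s,p,R=pose()
print("counter corners:",[onz(c,*q,0)[:2].round(0) for q in [(5,93),(320,243),(225,300),(95,242),(130,300),(228,280),(215,285),(180,260)]])
cc=(m+n)/2; plan(cc[0],cc[1],105,68.7)
E
```

```text
[ 536.99166061 -186.64461863] [ 556.23443616 -137.86686827] [ 649.97620887 -229.67379333] [ 669.28860431 -179.44610028] 52.43618351390806 53.81254284067489
[ 546.61304838 -162.25574345] [ 659.63240659 -204.5599468 ] [ 603.12272749 -183.40784513] 120.67734232694515 -20.521345047097338
counter corners: [array([ 357., -450.]), array([ 679., -159.]), array([ 715., -313.]), array([ 570., -443.]), array([ 667., -443.]), array([ 687., -296.]), array([ 688., -316.]), array([ 635., -345.])]
pos [ 568.6 -170.9  261.3] jaw 68.95 t 15.6 open 85.1 F [ 0.8 -0.1  0.1]
tool delta mm [-36.71   0.77 156.33] len 160.6
turn rad 0.0043
```

Request:
drive_tool([
  [-0.0167,0.0008,0.02,0.005,-1],
  [-0.02,0,0.03,0,-1],
  [0,0,0.03,0,-1],
  [0,0,0.03,0,-1],
  [0,0,0.03,0,-1],
  [0,0,0.02,0,-1],
  [0,0,0.01,0,-1],
  [0,0,0.009,0,-1],
  [0,0,0,0,-1],
])

```text
time: 16.5
eef_pos: [602.8, -183.9, 81.5]
eef_rot: [-0.0, 0.187, 0.982, 0.0]
force: [-0.3, -0.5, 0.6]
opening: 85.4
```

```bash
python3 - <<'E'
from h import *
plan(603.1,-183.4,82,68.9)
for n in ("wrist","side"):
  im=snapshot(n); cv2.imwrite(f"pics/{n}11.png",im[:,:,::-1])
crop("pics/side11.png","pics/s11c.png",240,190,360,300,5)
E
```

```text
pos [ 602.8 -183.9   81.5] jaw 68.47 t 16.5 open 85.4 F [-0.3 -0.5  0.6]
tool delta mm [-0.14  0.55 -0.5 ] len 0.8
turn rad -0.0075
```

View pics/wrist11.png

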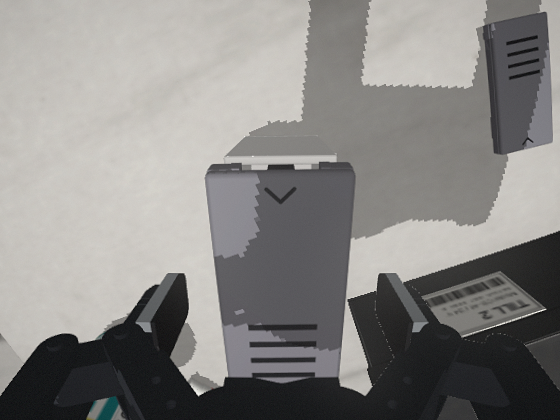

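View pics/s11c.png

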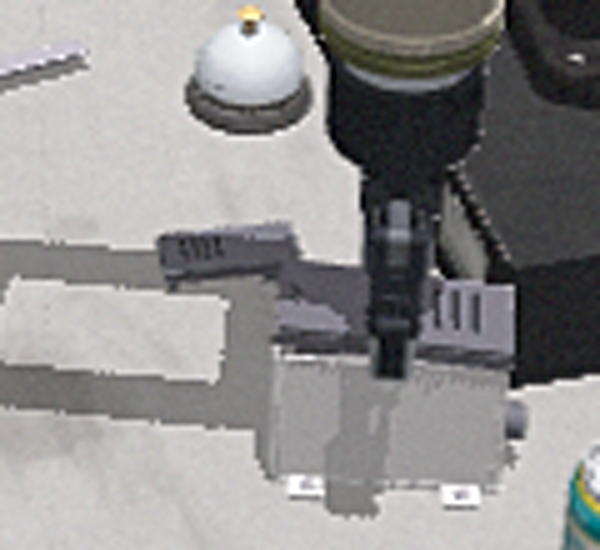

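Request:
drive_tool([
  [0,0,0,0,0],
  [0,0,0,0,0.3],
  [0,0,0,0,1],
  [0,0,0,0,1],
  [0,0,0,0,1],
  [0,0,0,0,1],
  [0,0,0,0,1],
  [0,0,0,0,1],
])

```text
time: 17.4
eef_pos: [603.9, -184.4, 83.5]
eef_rot: [0.001, 0.187, 0.982, -0.0]
force: [-2.0, 0.7, 5.3]
opening: 52.7
```

Request:
drive_tool([
  [0,0,-0.005,0,1],
  [0,0,-0.01,0,1],
  [0,0,-0.02,0,1],
  [0,0,-0.025,0,1],
  [0,0,-0.02,0,1],
  [0,0,0,0,1],
])

```text
time: 18.0
eef_pos: [605.2, -184.9, 166.7]
eef_rot: [0.003, 0.187, 0.982, -0.001]
force: [0.6, 0.4, 0.1]
opening: 52.9
```

```bash
python3 - <<'E'
from h import *
plan(540,-264,150,68.7)
for n in ("side",):
  im=snapshot(n); cv2.imwrite(f"pics/{n}12.png",im[:,:,::-1])
crop("pics/side12.png","pics/s12c.png",240,170,360,300,4.5)
E
```

```text
pos [ 605.2 -184.9  166.7] jaw 68.41 t 18.0 open 52.9 F [0.6 0.4 0.1]
tool delta mm [ 31.69 -97.51  16.49] len 103.8
turn rad -0.005
```

View pics/s12c.png

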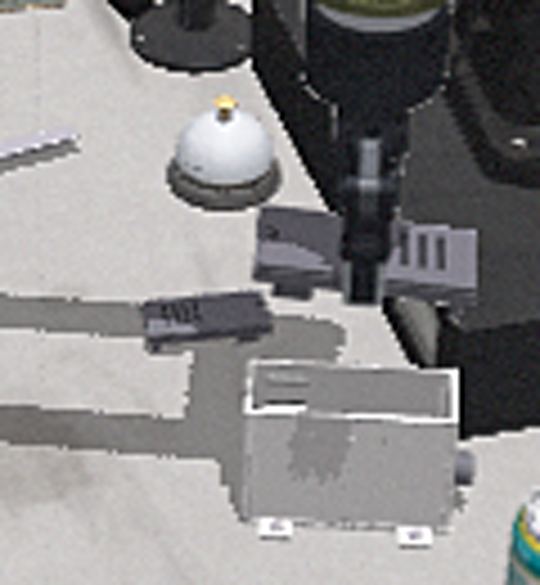

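Request:
drive_tool([
  [0.005,-0.015,0,0,1],
  [0.009,-0.028,0,0,1],
  [0.009,-0.028,0,0,1],
  [0.0057,-0.018,0.005,0,1],
  [0.003,-0.0085,0.015,0,1],
  [0,0,0.025,0,1],
  [0,0,0.03,0,1],
  [0,0,0.03,0,1],
  [0,0,0.02,0,1],
  [0,0,0,0,1],
])

```text
time: 19.05
eef_pos: [533.5, -260.6, 30.9]
eef_rot: [-0.005, 0.187, 0.982, 0.002]
force: [-0.7, 0.0, -0.6]
opening: 52.8
```

```bash
python3 - <<'E'
from h import *
plan(540,-264,14,68.7)
for n in ("side",):
  im=snapshot(n); cv2.imwrite(f"pics/{n}13.png",im[:,:,::-1])
crop("pics/side13.png","pics/s13c.png",240,190,380,330,4.2)
E
```

```text
pos [ 533.5 -260.6   30.9] jaw 68.42 t 19.05 open 52.8 F [-0.7  0.  -0.6]
tool delta mm [-7.44 -0.86 16.82] len 18.4
turn rad -0.0049
```

View pics/s13c.png

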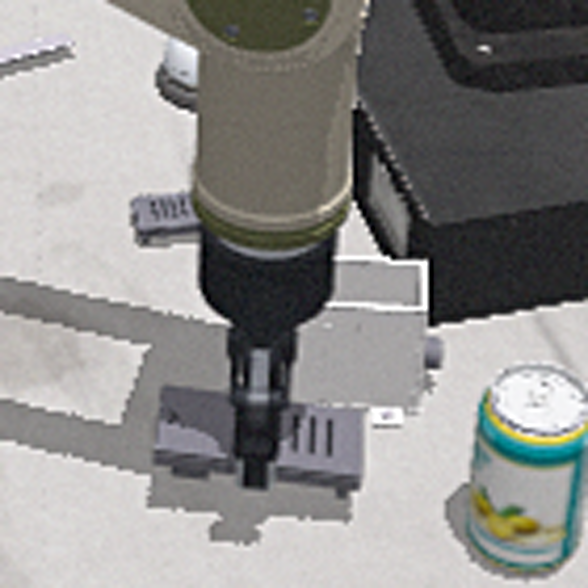

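Request:
drive_tool([
  [0,0,0.006,0,1],
  [0,0,0.005,0,1],
  [0,0,0.003,0,1],
  [0,0,0.001,0,1],
  [0,0,0,0,1],
])

```text
time: 19.6
eef_pos: [537.9, -263.1, 22.3]
eef_rot: [0.0, 0.187, 0.982, -0.0]
force: [0.1, -0.8, -1.3]
opening: 52.6
```

Request:
drive_tool([
  [0,0,0.001,0,1],
  [0,0,0.001,0,1],
  [0,0,0.001,0,1],
])

```text
time: 19.9
eef_pos: [537.8, -263.1, 19.2]
eef_rot: [0.0, 0.187, 0.982, -0.0]
force: [0.3, -0.8, -0.0]
opening: 52.6
```

Request:
drive_tool([
  [0,0,0.001,0,1],
  [0,0,0.001,0,1],
])

```text
time: 20.1
eef_pos: [537.7, -263.1, 17.0]
eef_rot: [-0.0, 0.187, 0.982, -0.0]
force: [-0.4, -0.3, -0.9]
opening: 52.8
```

Request:
drive_tool([
  [0,0,0.0015,0,1],
  [0,0,0.0015,0,1],
])

```text
time: 20.3
eef_pos: [537.7, -263.1, 14.0]
eef_rot: [0.0, 0.187, 0.982, -0.0]
force: [-0.3, -0.0, -0.7]
opening: 52.8
```

Request:
drive_tool([
  [0,0,0.001,0,1],
  [0,0,0.001,0,1],
])

```text
time: 20.5
eef_pos: [537.8, -263.1, 12.4]
eef_rot: [-0.0, 0.187, 0.982, -0.0]
force: [-4.2, 1.3, 7.2]
opening: 52.5
```

Request:
drive_tool([
  [0,0,0.001,0,1],
  [0,0,0.001,0,1],
])

```text
time: 20.7
eef_pos: [538.3, -263.4, 11.6]
eef_rot: [0.0, 0.187, 0.982, -0.0]
force: [-7.4, 2.8, 13.8]
opening: 52.9
```

Request:
drive_tool([
  [0,0,0.001,0,1],
  [0,0,0,0,1],
])

```text
time: 20.9
eef_pos: [538.6, -263.6, 11.0]
eef_rot: [0.001, 0.187, 0.982, -0.0]
force: [-6.6, 3.3, 13.1]
opening: 52.6
```

Request:
drive_tool([
  [0,0,0.001,0,1],
  [0,0,0,0,1],
])

```text
time: 21.1
eef_pos: [538.7, -263.7, 9.9]
eef_rot: [0.001, 0.187, 0.982, -0.0]
force: [-4.3, 2.4, 11.9]
opening: 52.7
```

Request:
drive_tool([
  [0,0,0.001,0,1],
  [0,0,0,0,1],
])

```text
time: 21.3
eef_pos: [538.7, -263.7, 9.0]
eef_rot: [0.001, 0.187, 0.982, -0.0]
force: [-4.8, 2.0, 12.1]
opening: 53.1
```

```bash
python3 - <<'E'
from h import *
for n in ("side",):
  im=snapshot(n); cv2.imwrite(f"pics/{n}14.png",im[:,:,::-1])
crop("pics/side14.png","pics/s14c.png",250,260,370,340,6)
E
```

```text
(no output)
```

View pics/s14c.png

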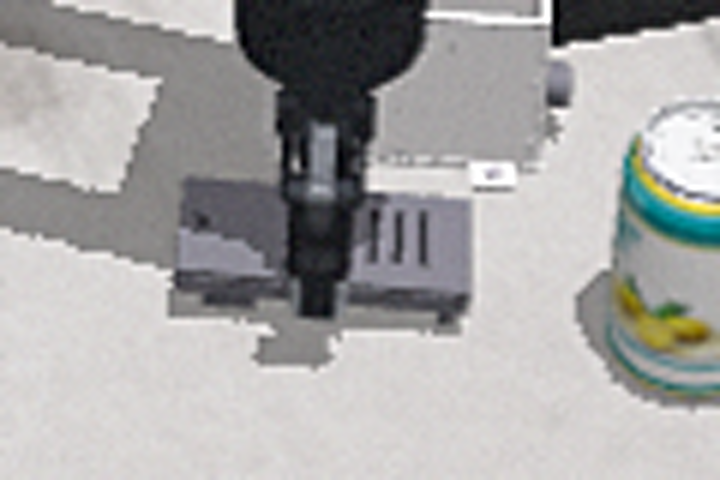

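Rotating in the pads at about 12 N as hoped. I'll carry on until it is flat.

Request:
drive_tool([
  [0,0,0.001,0,1],
  [0,0,0,0,1],
])

```text
time: 21.55
eef_pos: [538.7, -263.7, 8.0]
eef_rot: [0.001, 0.187, 0.982, -0.0]
force: [-4.8, 1.8, 12.3]
opening: 52.8
```

Request:
drive_tool([
  [0,0,0.001,0,1],
  [0,0,0,0,1],
])

```text
time: 21.75
eef_pos: [538.7, -263.7, 7.6]
eef_rot: [0.001, 0.187, 0.982, -0.0]
force: [-7.3, 4.0, 17.7]
opening: 52.6
```

Request:
drive_tool([
  [0,0,0.001,0,1],
  [0,0,0,0,1],
])

```text
time: 21.95
eef_pos: [538.8, -263.7, 7.5]
eef_rot: [0.001, 0.187, 0.982, -0.0]
force: [-12.9, 6.9, 25.4]
opening: 52.9
```

Request:
drive_tool([
  [0,0,-0.001,0,1],
  [0,0,-0.0008,0,1],
  [0,0,0,0,1],
])

```text
time: 22.25
eef_pos: [538.8, -263.7, 7.8]
eef_rot: [0.001, 0.187, 0.982, -0.0]
force: [-3.3, 2.0, 10.7]
opening: 52.6
```

```bash
python3 - <<'E'
from h import *
for n in ("side",):
  im=snapshot(n); cv2.imwrite(f"pics/{n}15.png",im[:,:,::-1])
crop("pics/side15.png","pics/s15c.png",250,260,370,340,6)
E
```

```text
(no output)
```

View pics/s15c.png

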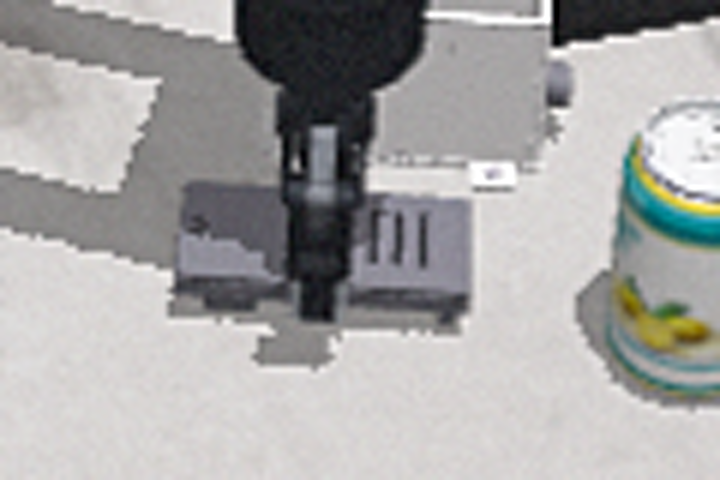

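Request:
drive_tool([
  [0,0,0,0,-0.3],
  [0,0,0,0,-0.4],
  [0,0,0,0,-0.55],
  [0,0,0,0,-0.55],
  [0,0,0,0,-0.55],
  [0,0,0,0,-0.55],
])

```text
time: 22.9
eef_pos: [537.6, -263.0, 5.7]
eef_rot: [-0.0, 0.187, 0.982, 0.0]
force: [-0.0, 0.2, 0.8]
opening: 66.3
```

Request:
drive_tool([
  [0,0,-0.005,0,-0.55],
  [0,0,-0.01,0,-0.55],
  [0,0,-0.02,0,-0.55],
  [0,0,-0.03,0,-0.55],
  [0,0,-0.04,0,-0.55],
  [0,0,-0.04,0,-0.55],
  [0,0,-0.04,0,-0.55],
  [0.03,0,-0.03,0,-0.55],
  [0.03,0,0,0,-0.55],
  [0,0,0,0,-0.55],
])

```text
time: 23.9
eef_pos: [480.3, -240.3, 223.0]
eef_rot: [0.001, 0.187, 0.982, -0.0]
force: [0.9, -0.3, -0.1]
opening: 66.3
```

```bash
python3 - <<'E'
from h import *
plan(500,-200,200)
np.save("w16.npy",calibration("wrist"),allow_pickle=True)
for n in ("wrist","side"):
  im=snapshot(n); cv2.imwrite(f"pics/{n}16.png",im[:,:,::-1])
crop("pics/side16.png","pics/s16c.png",180,170,380,330,4)
E
```

```text
pos [ 480.3 -240.3  223. ] jaw 68.41 t 23.9 open 66.3 F [ 0.9 -0.3 -0.1]
tool delta mm [-3.45 44.73 23.02] len 50.4
```

View pics/s16c.png

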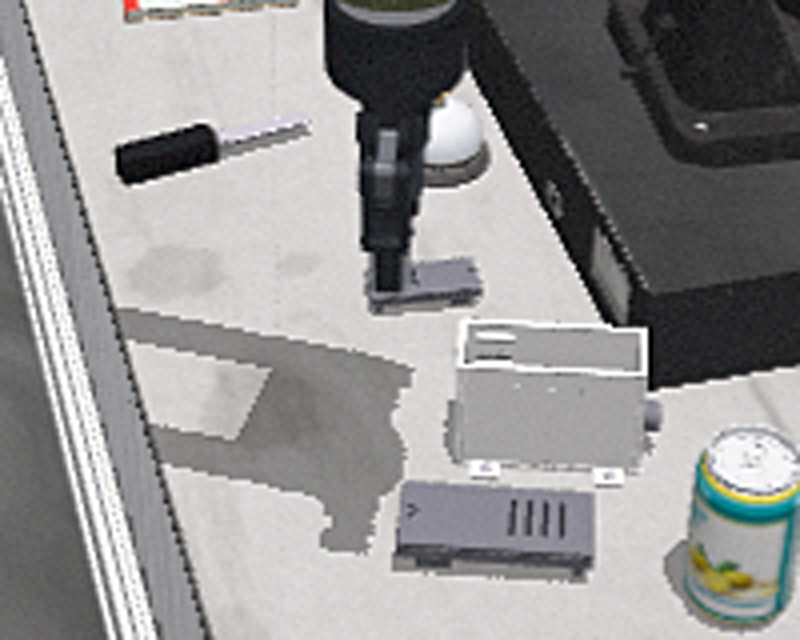

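View pics/wrist16.png

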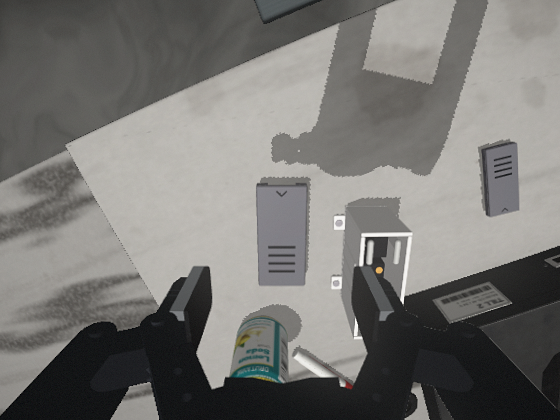

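```bash
python3 - <<'E'
from h import *
c=np.load("w16.npy",allow_pickle=True).item()
q=[onz(c,*p,29)[:2] for p in [(257,184),(310,183),(305.5,285.5),(259.5,285.5)]]
print(np.round(q,1), [round(np.linalg.norm(q[i]-q[i-1]),1) for i in range(4)], np.mean(q,0))
hand_in()
E
```

```text
[[ 473.  -265.1]
 [ 492.3 -213.4]
 [ 605.2 -260. ]
 [ 585.6 -309.6]] [np.float64(121.1), np.float64(55.2), np.float64(122.1), np.float64(53.4)] [ 539.02334442 -262.01247697]
the job is handed in; nothing more can be done
```

I've handed the job in, at about 24 s on the robot's clock against the 67 s limit; the hand-in gives no verdict.

- **Prying:** I gripped the pry tool near the front of its handle and slid the blade about 42 mm into the notch. Lifting straight up, the push reached about 9 N and then dropped as the catches let go. That end stayed up by itself when I drew the blade out.
- **Tool:** I laid it back where it came from, lowering it until it touched the counter before letting go.
- **Cover:** I took it across its 54 mm sides and lifted it off. I pressed it down on the counter right of the box, with up to 25 N, until it stood flat, then let go.

**Last checks:**
- The final pictures show the cover flat with its outside face up, clear of the box's ears. It measures about 121 x 54 mm if its top is 29 mm up, as it should be when standing flat, and is centred near (539, -262).
- The tool is on the counter. The can, bell, order pad and small cover look undisturbed, and nothing is touching the gripper.

**Disagreement:** My first rough side-camera reading put the notch about 7 mm off in y from the wrist and top cameras. I went by the wrist reading, and the blade went in without force.

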